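# Check a filler cap on the threaded gauge and sort it

## Task

Take the cap that stands on the gauge's steel plate, start it on the threaded plug with its bar in line with the plate, and screw it down clockwise as far as it will go. Then unscrew it, lift it off and stand it in the sorting tray: in the large compartment if it turned fully home on the shoulder, in the small one if it stopped short with a gap below it. Leave the other cap where it is waiting.

Things in the scene. Friction and masses are not known exactly. Their poses are not given: they have to be found in the camera images.
- gauge: fixed thread gauge: steel plate 250 x 110 x 12 mm, long side along x, with an upright plug near its +x end. Origin: on the plug's axis at the plate's underside. Round shoulder 68 mm wide, top 30 mm up; threaded plug above it to 56 mm. The cap to check stands on the plate's bare end, about 130 mm from the plug towards -x, rim 12 mm up. Start it over the plug with its bar along x (either way, 15 degrees).
- shoulder (a point): centre of the shoulder's top, on the plug axis. Cap lowered straight stops with rim 12 mm above it (1.5 mm off-centre is fine). Clockwise from above then sinks it 0.16 mm a degree (2 mm play): a good cap sits on the shoulder after 75 degrees, tight at 87. The shallow cap stops 7 mm above after 30, jams by 45. Turn it back the same way to lift off. Grip about 20 N.
- tray: fixed wooden sorting tray, 260 x 130 mm, 26 mm high, floor 6 mm up, long side along x. Origin: under its centre. A cross wall 6 mm thick at x = +27 mm leaves a large compartment (148 mm long, centre x = -50 mm) for good caps and a small one (94 mm long, centre x = +77 mm) for rejects; both 118 mm wide, centred at y = 0. May be left or right of the gauge.
- cap_a: aluminium cap, 60 mm wide, 57 mm tall, 130 g, open below: ribbed skirt 33 mm high, on it a bar handle along x, 52 mm long, 12 mm thick, 33 to 57 mm above the rim. Origin: centre of the open rim (underside), z up. Two lugs inside, in line with the bar, run in the thread. It may be the one on the gauge's plate (to check) or the one waiting on a 12 mm plywood board.
- cap_b: a second cap, outwardly the same as cap_a, same origin and axes. One of the two is bored too shallow inside and cannot go fully home; which one stands on the gauge's plate to be checked differs from time to time, so tell it by screwing it on.
Not all that is in view belongs to the job. What is shaped like the cap_a but green or pink is not meant.

How it is judged:
By the outcome, as a careful person would: the job done as asked, in the order asked, and still so for the second after the job is handed in, with the robot touching nothing.
It also fails if it takes over 58 s, if anything falls off the work surface, if the arm or the gripper's body presses on something with over 40 N, if the wrist force passes 120 N, or if a joint passes its speed limit or range.

## Robot

A 6-joint arm with a two-finger parallel gripper is mounted at the origin on the work surface. World frame = base frame: x ahead of the robot, y to its left, z up, the work surface at z = 0. Lengths are in m, angles in rad, forces in N, time in s.
With the tool pointing down it reaches from about 0.325 to 0.775 m from the base axis. Payload 5.5 kg.
Tool frame: the origin (TCP) lies between the finger pads; the fingertips stand 8 mm ahead of it and the grasp point (between the pads) lies 11 mm behind it (tcp_to_tips is the distance from the TCP to the fingertips, in m); z points along the fingers, y is the direction in which the jaws open and shut (so a half turn about z gives the same grasp; the last joint's range is limited). The gripper opens to 88 mm and grips with 3 to 60 N. Pads are 20 mm wide; open, the fingers measure 115 mm over their backs; the gripper's body (75 mm by 178 mm) begins 61 mm behind the grasp point.
Start: joints at [-1.208, 0.091, 1.231, -0, 1.82, -0.057], TCP at [0.245, -0.548, 0.231] pointing down, gripper open.
Joint ranges: [-2.87, 2.87], [-0.86, 2.18], [0.17, 2.46], [-1.51, 4.65], [0.06, 2.69], [-2.65, 2.65]. Speed limits (rad/s): [2.57, 2.57, 3.01, 3.14, 3.14, 3.14].

## Interface

Orientations are given as a unit quaternion [w, x, y, z].
In Python, from bench import * gives the robot as it stands. Calls block until the motion is done:
- move_to(position, orientation): joint-space move of the TCP to a pose.
- move_l(position, speed=0.15, orientation=None): straight line of the TCP; orientation=None keeps the orientation; speed is the mean speed in m/s.
- movej(angles): joint-space move.
- gripper_open() and close(): open the fingers fully, or close them until they stop; the grip force is fixed at half the most.
- hold(seconds).
- inverse_kinematics(position, orientation): joint angles nearest the present ones, or None.
- state(): the state.
- get_image(name): name is "scene" or "top" or "wrist"; returns a dict with "frame" (384x512x3 uint8, blue, green, red), "depth" (384x512 float32, m along the optical axis (not along the pixel's ray), 0 where there is no reading), "camera_matrix" (3x3 intrinsics, pixels), "view" (4x4, takes a point from world to camera coordinates). Camera axes: x right, y up, looking along -z (the intrinsics and any distortion apply to the point x, -y, -z); pixel columns grow to the right and rows downward; lengths in m; the calibration is good to about 2 mm. The wrist camera is an equidistant fisheye: a pixel r from the principal point sees the ray r / f radians off the axis. A picture is of the moment at which its call begins.
A pose or a line that the arm cannot do raises IKError and nothing moves.
- job_done(): hands the job in, once; it reports no verdict.
The state is a dict: "time": time; "joint_pos": joint angles; "dq": joint speeds; "joint_torque": joint torques, N m; "ee_pos": TCP position; "ee_rot": TCP orientation; "ft_force": force on the tool from outside, world axes, zero at the start; "moment": the same for the moment, N m; "finger_gap": finger opening in m.
Only numpy, scipy, OpenCV 4.12 (cv2) and the standard library are available. Lean on these libraries where they do the work, as an engineer would, in place of code of your own. Each camera call takes 0.05 s, during which the arm holds its last target. There are 200 camera calls.

## Working session

There is one attempt and no reset: what is moved stays moved. The work goes in short steps, each a Python script; the robot and the scene stay as the last script left them, time stands still between calls to the robot, and variables do not carry over. Pictures are saved under pics/ and viewed, about 8 in all and at most 12, crops included, and the job is handed in when it is done.

```bash
ls; mkdir -p pics
python3 - <<'E'
from bench import *
import cv2, numpy as np
for n in("scene","top"):
    im=get_image(n); cv2.imwrite(f"pics/{n}0.png",im["frame"]); np.savez(f"{n}0.npz",**im)
    print(n,im["camera_matrix"].tolist(),im["view"].round(4).tolist(),[k for k in im])
s=state();print(s)
E
```

```text
pics
scene [[423.29910188021825, 0.0, 257.80702626178453], [0.0, 423.29910188021825, 185.3857422966375], [0.0, 0.0, 1.0]] [[-0.7886, 0.6148, -0.0129, 0.405], [-0.5058, -0.6365, 0.5822, 0.2186], [0.3498, 0.4657, 0.8129, -1.1894], [0.0, 0.0, 0.0, 1.0]] ['frame', 'depth', 'camera_matrix', 'view']
top [[492.7536080056403, 0.0, 255.4852200390378], [0.0, 492.7536080056403, 197.00122024973808], [0.0, 0.0, 1.0]] [[0.0245, -0.9995, 0.0223, -0.0345], [0.9939, 0.0268, 0.1066, -0.4998], [-0.1071, 0.0196, 0.9941, -1.2589], [0.0, 0.0, 0.0, 1.0]] ['frame', 'depth', 'camera_matrix', 'view']
{'time': 0.1, 'joint_pos': array([-1.20770188e+00,  9.18239962e-02,  1.23173661e+00, -2.44986423e-05,
        1.81981040e+00, -5.67120841e-02]), 'dq': array([-1.47409436e-03, -1.11629972e-03, -4.38058764e-03,  3.29080813e-06,
        1.04384033e-03,  2.33247315e-03]), 'joint_torque': array([ 4.72098603e-03, -4.47854912e+01, -4.07572210e+01,  7.00517977e-02,
        2.84279772e-02, -1.22745196e-04]), 'ee_pos': array([ 0.24444706, -0.54767722,  0.22961203]), 'ee_rot': array([-8.76949734e-04,  9.78051315e-01,  2.08362267e-01, -1.47416696e-04]), 'ft_force': array([ 0.14807631, -0.39076798, -0.22453674]), 'moment': array([-0.00415456, -0.02923585, -0.02525575]), 'finger_gap': 0.08764835494198267}
```

View pics/scene0.png

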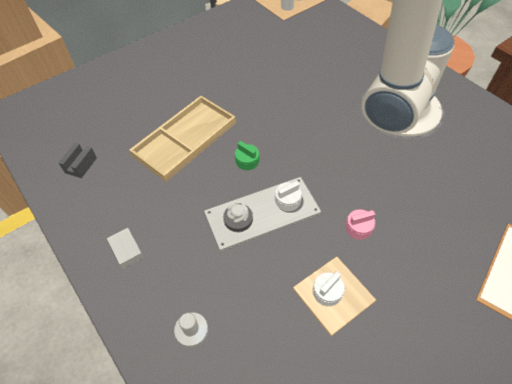

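View pics/top0.png

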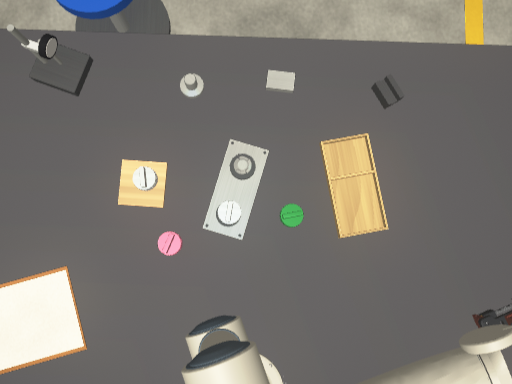

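Top view: the cap to check stands on the gauge plate at (229,213), with the plug at (242,166). It could be confused with the waiting cap on plywood (145,178), the green cap (292,215) and the pink cap (169,243). The tray is at (354,186) with its cross wall at (352,176), so the small compartment is the far (+x) end. I choose (229,213), the cap on the plate's bare end.

```bash
cat > h.py <<'E'
import numpy as np, cv2
from scipy.spatial.transform import Rotation as R
def ray(im,u,v,fish=False):
    K=im["camera_matrix"];V=im["view"]
    a=np.array([(u-K[0,2])/K[0,0],(v-K[1,2])/K[1,1]])
    if fish:
        t=np.hypot(*a);a=a/max(t,1e-9)*np.tan(t)
    d=V[:3,:3].T@np.array([a[0],-a[1],-1.]); o=-V[:3,:3].T@V[:3,3]
    return o,d
def atz(im,u,v,z,fish=False):
    o,d=ray(im,u,v,fish); return (o+d*(z-o[2])/d[2])
def proj(im,p):
    c=im["view"][:3,:3]@np.asarray(p)+im["view"][:3,3];K=im["camera_matrix"]
    return np.array([K[0,0]*c[0]/-c[2]+K[0,2],K[1,1]*-c[1]/-c[2]+K[1,2]])
def depthpt(im,u,v,fish=False):
    o,d=ray(im,u,v,fish); return o+d*im["depth"][int(v),int(u)]
def tri(r1,r2):
    A=np.array([r1[1],-r2[1]]).T;s=np.linalg.lstsq(A,r2[0]-r1[0],rcond=None)[0]
    p=r1[0]+s[0]*r1[1];q=r2[0]+s[1]*r2[1];return (p+q)/2,np.linalg.norm(p-q)
def quat(yaw_y):
    "tool down, jaw axis (tool y) at world angle yaw_y"
    y=np.array([np.cos(yaw_y),np.sin(yaw_y),0]);z=np.array([0,0,-1.]);x=np.cross(y,z)
    q=R.from_matrix(np.array([x,y,z]).T).as_quat();return np.r_[q[3],q[:3]]
E
python3 - <<'E'
from h import *
t=dict(np.load("top0.npz"));s=dict(np.load("scene0.npz"))
c=cv2.resize(t["frame"][125:250,190:400],None,fx=3.8,fy=3.8,interpolation=cv2.INTER_CUBIC);cv2.imwrite("pics/topcrop.png",c)
for n,uv in dict(bar=(229,213),plug=(242,165),platecorner=(215,225),shoulderl=(233,168),trayfl=(362,210),traysm=(349,155),green=(292,215)).items(): print(n,depthpt(t,*uv).round(4))
for n,uv in dict(bar=(290,188),plug=(238,211),trayfl=(202,122)).items(): print("scene",n,depthpt(s,*uv).round(4))
print(s["depth"].max(),t["depth"].max())
E
```

```text
bar [0.4539 0.0448 0.0671]
plug [0.5798 0.0157 0.0517]
platecorner [0.4256 0.0824 0.0104]
shoulderl [0.5746 0.0391 0.0321]
trayfl [ 0.4759 -0.3067  0.0028]
traysm [ 0.6234 -0.271   0.0043]
green [ 0.4538 -0.115   0.0565]
scene bar [0.4598 0.0499 0.0684]
scene plug [0.5831 0.0195 0.0555]
scene trayfl [ 0.4743 -0.2981  0.0078]
2.8592868 2.20193
```

View pics/topcrop.png

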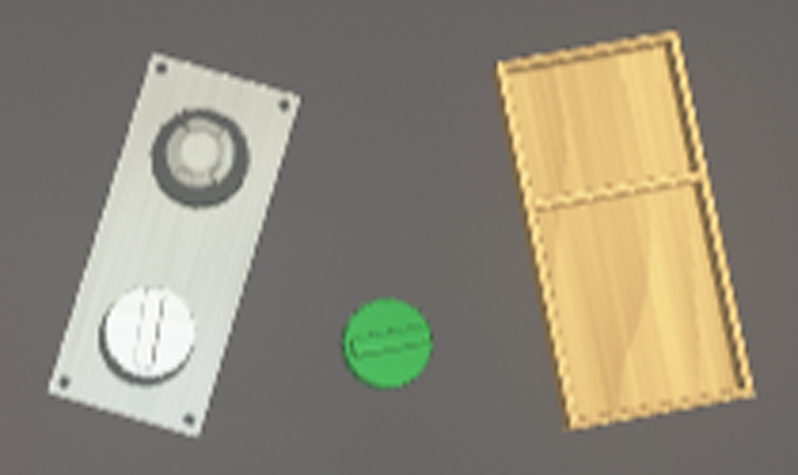

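Crop: the plate is tilted with the plug at (200,153) and the cap at (148,333), its bar running from about (155,290) to (145,372). The tray's cross wall is near (620,190), with the small compartment at the upper (+x) end.

Run:
```python
from h import *
from bench import *
t=dict(np.load("top0.npz"))
f=lambda u,v,z:atz(t,190+(u+.5)/3.8-.5,125+(v+.5)/3.8-.5,z)
ang=lambda a,b:np.degrees(np.arctan2(*(b-a)[1::-1]))
P=[f(*p,.012) for p in((152,53),(50,392),(300,97),(198,437))]
print("plate ang",ang(P[1],P[0]),ang(P[3],P[2]),"ctr",np.mean(P,0))
a=np.radians((ang(P[1],P[0])+ang(P[3],P[2]))/2)
plug=np.mean([f(199,153,.056)],0);cap=f(149,333,.069);print("plug",plug,"cap",cap,np.linalg.norm((plug-cap)[:2]),"plugaxis ang",ang(cap,plug))
print("bar",ang(f(145,372,.069),f(155,290,.069)))
T=[f(*p,.026) for p in((498,65),(678,32),(755,395),(570,430))]
print("tray",np.mean(T,0),ang(T[3],T[0]),ang(T[2],T[1]),np.linalg.norm(T[3]-T[0]),np.linalg.norm(T[1]-T[0]))
bar=np.radians(ang(f(145,372,.069),f(155,290,.069)))
for y in(bar+np.pi/2,bar-np.pi/2):
  for p in(cap,plug):
    q=inverse_kinematics([p[0],p[1],.16],quat(y));q2=inverse_kinematics([p[0],p[1],.16],quat(y-1.5));print(y,q if q is None else q.round(2),q2 if q2 is None else q2.round(2))
```

```text
plate ang -14.716868074097041 -15.184055599310641 ctr [0.52310202 0.03063638 0.012     ]
plug [0.57930726 0.01561789 0.056     ] cap [0.45560722 0.04522048 0.069     ] 0.1271928177698891 plugaxis ang -13.458316645906802
bar -5.199329389753462
tray [ 0.53987018 -0.28029809  0.026     ] 11.633800710565904 11.877443484160187 0.25799181695450546 0.1291548817710842
1.480050910047991 [ 0.02 -0.3   1.72 -0.    1.72 -1.46] [ 0.02 -0.3   1.72 -0.    1.72  0.04]
1.480050910047991 [-0.03  0.03  1.42 -0.    1.69 -1.51] [-0.03  0.03  1.42 -0.    1.69 -0.01]
-1.661541743541802 [ 0.02 -0.3   1.72 -0.    1.72  1.69] None
-1.661541743541802 [-0.03  0.03  1.42 -0.    1.69  1.63] None
```

Run:
```python
from h import *
from bench import *
for i,p in enumerate([(.456,.045),(.545,.025)]):
    move_to([p[0],p[1],.235],quat(1.48)); hold(.15)
    im=get_image("wrist");np.savez(f"w{i}.npz",**im);cv2.imwrite(f"pics/w{i}.png",im["frame"])
    print(state()["time"],state()["ee_pos"],(-im["view"][:3,:3].T@im["view"][:3,3]).round(3),im["camera_matrix"][0].round(1))
a,b=[cv2.imread(f"pics/w{i}.png") for i in(0,1)]
cv2.imwrite("pics/w01.png",cv2.resize(np.vstack([a,b]),None,fx=1.04*.75,fy=1.04*.75))
cv2.imwrite("pics/wboth.png",np.hstack([a,b])[:, :][::1] if 0 else cv2.resize(np.hstack([a,b]),(800,300)))
```

```text
2.55 [0.45612357 0.0444967  0.23491772] [0.375 0.051 0.387] [297.3   0.  258.3]
3.2 [0.54442124 0.02524793 0.23574108] [0.463 0.032 0.387] [297.3   0.  258.3]
```

View pics/w01.png

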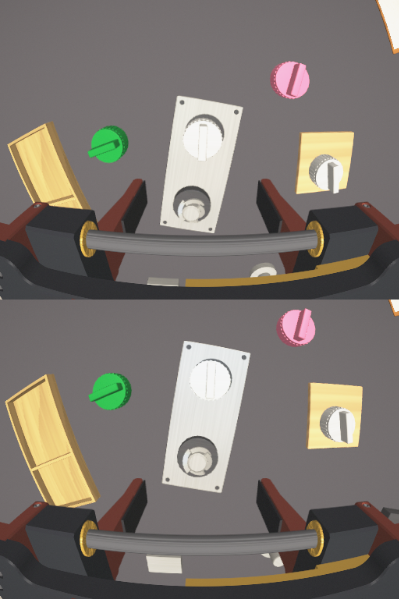

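The wrist pair shows the cap at (203,137) and plug at (191,208) in the upper view, and (210,380) and (197,460) in the lower. I'll enlarge both to read points.

Run:
```python
from h import *
a,b=[cv2.imread(f"pics/w{i}.png") for i in(0,1)]
r=lambda c:cv2.resize(c,None,fx=3,fy=3,interpolation=cv2.INTER_CUBIC)
cv2.imwrite("pics/wc.png",np.hstack([r(a[115:305,200:330]),r(b[45:235+20,200:330])[:570]]))
```

```text
(no output)
```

View pics/wc.png

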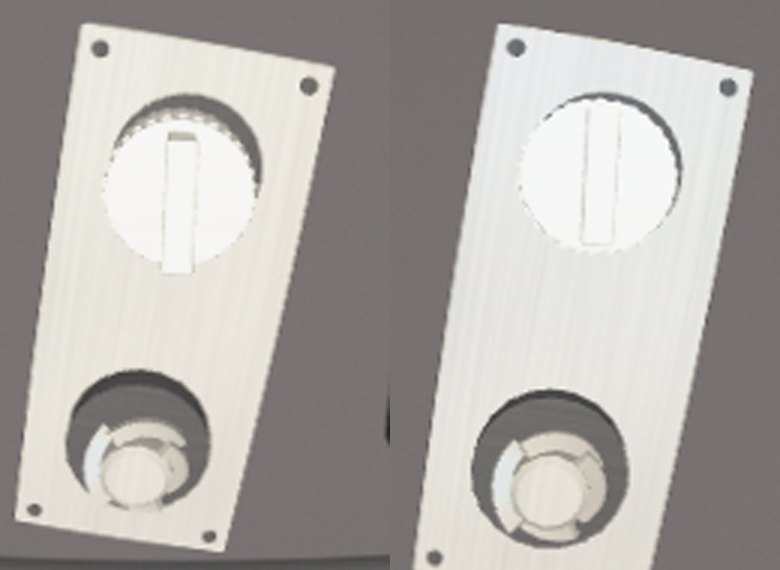

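```bash
cat > m.py <<'E'
from h import *
w0=dict(np.load("w0.npz"));w1=dict(np.load("w1.npz"));t=dict(np.load("top0.npz"))
c0=lambda u,v:(200+(u+.5)/3-.5,115+(v+.5)/3-.5)
c1=lambda u,v:(200+(u-390+.5)/3-.5,45+(v+.5)/3-.5)
for n,a,b in[("bar -x end",(183.5,141.5),(604.5,105)),("bar +x end",(178,273),(597,244.5)),("plug top",(136,476),(548,491)),
 ("hole TL",(100,49),(516,47)),("hole TR",(309,86),(728,87)),("shoulder",(138.5,440),(550.5,468))]:
    p,e=tri(ray(w0,*c0(*a),True),ray(w1,*c1(*b),True));print(n,p.round(4),round(e,4))
    for z in(.069,.056,.03,.012):
        if abs(z-p[2])<.012:print("   at",z,atz(w0,*c0(*a),z,True).round(4),atz(w1,*c1(*b),z,True).round(4))
H=[atz(w0,*c0(*a),.012,True) for a in((100,49),(309,86),(34,510),(209,537))]
ang=lambda a,b:np.degrees(np.arctan2(*(b-a)[1::-1]))
print("plate ang",ang(H[0],H[2]),ang(H[1],H[3]),"holes",np.array(H).round(4).tolist(),"ctr",np.mean(H,0))
E
python3 m.py
```

```text
bar -x end [0.4327 0.0484 0.0648] 0.0003
   at 0.069 [0.432  0.0486 0.069 ] [0.4331 0.048  0.069 ]
   at 0.056 [0.4343 0.0485 0.056 ] [0.4318 0.0487 0.056 ]
bar +x end [0.4829 0.0416 0.0649] 0.0008
   at 0.069 [0.4816 0.0421 0.069 ] [0.4826 0.0411 0.069 ]
   at 0.056 [0.486  0.0417 0.056 ] [0.4834 0.0414 0.056 ]
plug top [0.5784 0.0145 0.0529] 0.0007
   at 0.056 [0.5766 0.0152 0.056 ] [0.5772 0.0144 0.056 ]
hole TL [0.3995 0.0169 0.0114] 0.0
   at 0.012 [0.3994 0.0169 0.012 ] [0.3996 0.0169 0.012 ]
hole TR [0.423  0.1034 0.0108] 0.0001
   at 0.012 [0.4228 0.1033 0.012 ] [0.4231 0.1031 0.012 ]
shoulder [0.5799 0.0145 0.0179] 0.0
   at 0.012 [0.5832 0.0139 0.012 ] [0.5818 0.0142 0.012 ]
plate ang -15.261146280168145 -15.231209424301264 holes [[0.3994, 0.0169, 0.012], [0.4228, 0.1033, 0.012], [0.62, -0.0433, 0.012], [0.6435, 0.0432, 0.012]] ctr [0.52145143 0.03004561 0.012     ]
```

Run:
```python
from h import *
from bench import *
q=quat(np.radians(82.5))
move_to([.4575,.0450,.10],q); move_l([.4575,.0450,.056],.08)
print(state()["ft_force"].round(1)); close(); s=state();print(s["time"],s["finger_gap"],s["ee_pos"],s["ft_force"].round(1),s["moment"].round(2))
move_l([.4575,.0450,.13],.12)
move_l([.578,.0150,.13],.15,quat(np.radians(74.9))); hold(.1)
s=state();print(s["time"],s["finger_gap"],s["ee_pos"],s["ft_force"].round(1),s["moment"].round(2))
for n in("scene","top","wrist"):
    im=get_image(n);np.savez(f"{n}1.npz",**im);cv2.imwrite(f"pics/{n}1.png",im["frame"])
from h import proj
A=cv2.imread("pics/scene1.png")[100:260,170:340];B=cv2.imread("pics/top1.png")[120:280,180:310]
W=cv2.imread("pics/wrist1.png")
r=lambda c,h:cv2.resize(c,None,fx=h/c.shape[0],fy=h/c.shape[0],interpolation=cv2.INTER_CUBIC)
cv2.imwrite("pics/c1.png",np.hstack([r(A,400),r(B,400)]))
```

```text
[-0.  -0.7  0.2]
5.7417 0.012101833944399107 [0.45749364 0.04506066 0.05597318] [-0.3  0.2 -0.1] [ 0.12 -0.13  0.03]
7.5833 0.011824415133785854 [0.5774668  0.01525266 0.13014862] [-0.3  0.4 -0.5] [-0.02 -0.15  0.03]
```

View pics/c1.png

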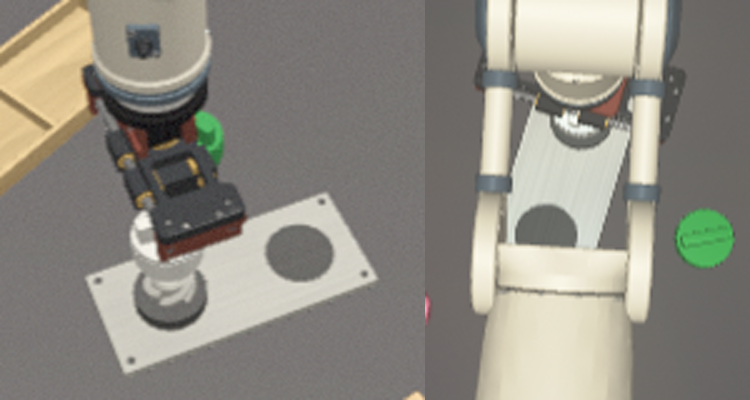

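The cap is held (gap 11.8 mm) over the plug, which shows at (170,290) in the left half. Next I lower it with a force check.

Run:
```python
from h import *
from bench import *
x,y=.578,.0150
move_l([x,y,.104],.1)
for z in np.r_[np.arange(.101,.0855,-.002),.0845,.0835]:
    move_l([x,y,z],.04); s=state();f=s["ft_force"]
    print(round(z,4),s["ee_pos"].round(4),f.round(1),s["moment"].round(2))
    if f[2]>8: break
print(s["time"],s["finger_gap"])
```

```text
0.101 [0.5782 0.015  0.1013] [-0.3  0.2 -0.6] [ 0.01 -0.11  0.04]
0.099 [0.578 0.015 0.099] [-0.  -0.2 -0.5] [-0.02 -0.16  0.01]
0.097 [0.5779 0.015  0.0968] [-0.   0.3 -0.9] [ 0.03 -0.09 -0.03]
0.095 [0.5779 0.015  0.0948] [-0.1  0.7 -2.1] [-0.   -0.12 -0.02]
0.093 [0.5779 0.015  0.0928] [-0.2  0.4 -1.2] [ 0.1  -0.15  0.04]
0.091 [0.5779 0.015  0.0908] [-0.4 -0.  -1.1] [ 0.   -0.18 -0.06]
0.089 [0.5779 0.015  0.0888] [-0.1  0.4 -1.9] [-0.01 -0.11  0.02]
0.087 [0.5779 0.015  0.0868] [ 0.4  0.1 -1.9] [ 0.07 -0.14  0.06]
0.0845 [0.5784 0.015  0.0854] [-0.9 -0.5  3.9] [ 0.08 -0.02 -0.02]
0.0835 [0.5785 0.015  0.0852] [-2.1 -0.8  7.1] [ 0.06  0.35 -0.02]
10.6417 0.011878831752621132
```

Run:
```python
from h import *
from bench import *
x,y,z0=.578,.0150,.0852
for th in range(5,28,5):
    move_l([x,y,z0-.00016*th],.01,quat(np.radians(74.9-th))); s=state()
    print(th,s["time"],s["ee_pos"].round(4),s["ft_force"].round(1),s["moment"].round(2),s["joint_pos"][5].round(3),round(s["finger_gap"],4))
    if abs(s["moment"][2])>.5: break
```

```text
5 10.8917 [0.5783 0.015  0.0847] [0.2 0.7 2.3] [ 0.12 -0.19 -0.04] -1.255 0.0121
10 11.1417 [0.5785 0.0152 0.0839] [1.9 1.2 2.2] [ 0.26 -0.43 -0.05] -1.169 0.0119
15 11.3917 [0.5782 0.0146 0.0834] [-0.1 -1.   5.2] [-0.28 -0.07  0.08] -1.082 0.012
20 11.6417 [0.5785 0.015  0.0824] [ 2.3 -0.3  4.2] [ 0.   -0.59  0.04] -0.995 0.0118
25 11.8917 [0.5785 0.0153 0.0815] [4.  0.8 4. ] [ 0.16 -0.65 -0.05] -0.908 0.0121
```

Run:
```python
from h import *
from bench import *
x,y,z0=.5783,.0150,.0852
for th in [28,31,34,37,40,43,46,49]:
    move_l([x,y,z0-.00016*th],.01,quat(np.radians(74.9-th))); s=state()
    print(th,s["time"],s["ee_pos"].round(4),s["ft_force"].round(1),s["moment"].round(2),s["joint_pos"][5].round(3),round(s["finger_gap"],4))
    if abs(s["moment"][2])>.35 or s["ft_force"][2]>25: break
```

```text
28 12.1417 [0.5783 0.0148 0.0812] [ 0.2 -1.3  6.4] [-0.08 -0.18  0.03] -0.855 0.0115
31 12.3917 [0.5781 0.0147 0.0809] [-0.3 -1.2  7.2] [-0.21  0.05  0.05] -0.803 0.0117
34 12.6417 [0.5787 0.0151 0.0802] [ 2.1 -0.2  5.8] [ 0.15 -0.57 -0.03] -0.75 0.0122
37 12.8917 [0.5783 0.0147 0.08  ] [ 0.3 -2.1  6.6] [-0.17 -0.09 -0.  ] -0.698 0.0116
40 13.1417 [0.5788 0.0153 0.0791] [3.9 0.8 6.2] [ 0.25 -0.77 -0.06] -0.645 0.0118
43 13.3917 [0.5783 0.0148 0.079 ] [ 1.5 -0.3  7.4] [-0.01 -0.26 -0.03] -0.592 0.0118
46 13.6417 [0.5783 0.015  0.0784] [1.  0.1 6.7] [ 0.12 -0.3  -0.07] -0.54 0.0121
49 13.8917 [0.5783 0.0151 0.0779] [ 1.3 -0.2  7.2] [ 0.16 -0.26 -0.03] -0.488 0.012
```

Run:
```python
from h import *
from bench import *
x,y,z0=.5783,.0150,.0852
for th in [54,59,64,69,72,75,78,80,82,84,86,88,90]:
    move_l([x,y,z0-.00016*min(th,78)],.01,quat(np.radians(74.9-th))); s=state()
    print(th,s["time"],s["ee_pos"].round(4),s["ft_force"].round(1),s["moment"].round(2),s["joint_pos"][5].round(3),round(s["finger_gap"],4))
    if abs(s["moment"][2])>.4 or s["ft_force"][2]>30: break
im=get_image("scene");np.savez("scene2.npz",**im)
cv2.imwrite("pics/scene2.png",cv2.resize(im["frame"][150:260,190:330],None,fx=5,fy=5,interpolation=cv2.INTER_CUBIC))
```

```text
54 14.1417 [0.5789 0.0154 0.0769] [4.6 1.4 5.4] [ 0.43 -1.13 -0.09] -0.4 0.012
59 14.3917 [0.5784 0.0152 0.0765] [1.6 0.6 8.7] [ 0.29 -0.43 -0.07] -0.313 0.0117
64 14.6417 [0.5787 0.015  0.0756] [3.9 1.2 7.1] [ 0.24 -0.77 -0.09] -0.226 0.0117
69 14.8917 [0.579  0.0152 0.0746] [4.7 1.4 5.6] [ 0.37 -1.03 -0.07] -0.138 0.0121
72 15.1417 [0.5785 0.0152 0.0745] [1.8 0.7 6.7] [ 0.35 -0.48 -0.01] -0.086 0.0117
75 15.3917 [0.5786 0.0156 0.074 ] [2.6 2.2 7.8] [ 0.48 -0.57 -0.2 ] -0.034 0.0116
78 15.6417 [0.5787 0.0153 0.0739] [2.3 1.8 9.7] [ 0.26 -0.3  -0.18] 0.019 0.012
80 15.8917 [0.5787 0.0153 0.0739] [2.5 2.1 9.6] [ 0.2  -0.35 -0.03] 0.053 0.0119
82 16.1417 [0.5788 0.0152 0.074 ] [2.3 1.1 8.2] [ 0.21 -0.36 -0.02] 0.088 0.0118
84 16.3917 [0.5788 0.0152 0.0739] [ 2.9  0.9 10. ] [ 0.17 -0.36 -0.02] 0.123 0.0113
86 16.6417 [0.5788 0.0151 0.074 ] [2.4 0.8 9.8] [ 0.18 -0.4   0.02] 0.158 0.012
88 16.8917 [0.5789 0.0149 0.0739] [3.9 1.  9.8] [ 0.02 -0.49  0.02] 0.193 0.012
90 17.1417 [0.5791 0.0148 0.0739] [3.5 0.3 8.8] [ 0.03 -0.64  0.04] 0.228 0.0115
```

View pics/scene2.png

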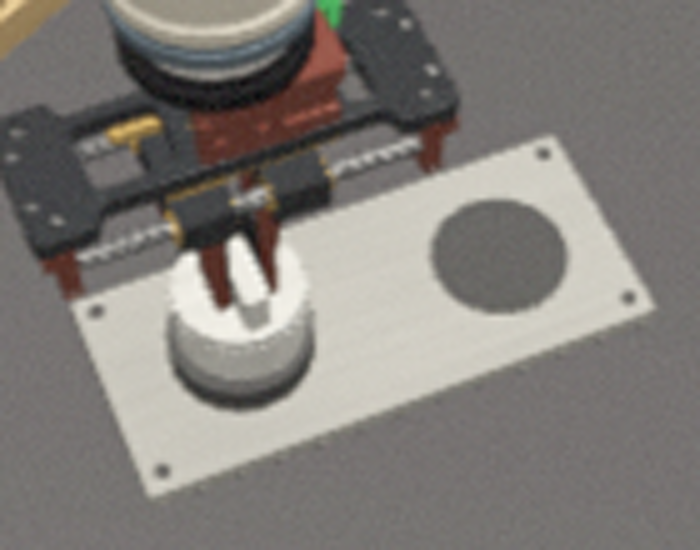

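The cap has turned about 90°. The tool sank 11.3 mm and then levelled off, with the gap constant at 12 mm. A shallow cap could sink only 5 mm, so this one is good. I'll turn until the torque rises, to be sure it's tight.

Run:
```python
from h import *
from bench import *
x,y,z0=.5784,.0150,.0852
for th in [92,94,96,98,100]:
    move_l([x,y,z0-.00016*78],.01,quat(np.radians(74.9-th))); s=state()
    print(th,s["time"],s["ee_pos"].round(4),s["ft_force"].round(1),s["moment"].round(2),s["joint_pos"][5].round(3),round(s["finger_gap"],4))
    if abs(s["moment"][2])>.4 : break
im=get_image("wrist");cv2.imwrite("pics/wr2.png",im["frame"][150:384,100:420])
im=get_image("scene");np.savez("scene3.npz",**im)
a=cv2.resize(im["frame"][185:245,205:265],(600,600),interpolation=cv2.INTER_CUBIC)
from h import proj
s=np.array(state()["ee_pos"])
print([ (n,((proj(im,[.5784,.015,z])-[205,185])*10).round(0)) for n,z in(("axis12",.012),("axis30",.030),("63",.063),("87",.087),("s70",.07))])
# outlines: rim circle if home (blue), if 7 mm up (red)
for z,c in((.030,(255,0,0)),(.037,(0,0,255)),(.063,(0,255,0))):
    pts=np.array([(proj(im,[.5784+.03*np.cos(k),.015+.03*np.sin(k),z])-[205,185]+.5)*10 for k in np.linspace(0,6.283,60)]).astype(int)
    cv2.polylines(a,[pts],True,c,1)
cv2.imwrite("pics/s3.png",a)
```

```text
92 17.4417 [0.5794 0.0145 0.074 ] [ 5.  -1.1  7.4] [-0.1  -0.73  0.14] 0.263 0.012
94 17.6917 [0.5795 0.0144 0.0739] [ 6.1 -0.7  7.7] [-0.17 -0.82  0.36] 0.297 0.0121
96 17.9417 [0.5795 0.0144 0.0739] [ 6.1 -2.   7.6] [-0.22 -0.87  0.56] 0.332 0.0119
[('axis12', array([345., 337.])), ('axis30', array([341., 296.])), ('63', array([333., 217.])), ('87', array([328., 156.])), ('s70', array([332., 200.]))]
```

View pics/s3.png

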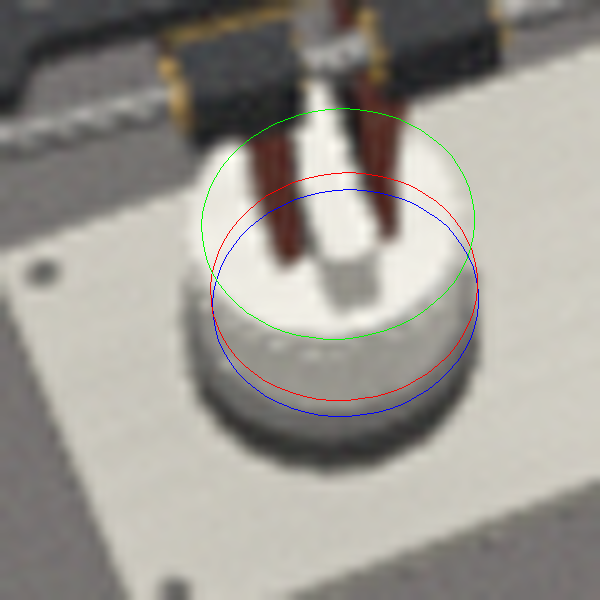

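The skirt reaches down to the dark shoulder, matching the home (blue) outline, and the torque rose to 0.56 Nm at about 95°. So it's tight and fully home: a good cap for the large compartment. Now I unscrew it.

Run:
```python
from h import *
from bench import *
x,y,z0=.5784,.0150,.0852
for th in [90,82,74,64,54,44,34,24,14,7,0]:
    move_l([x,y,z0+.0004-.00016*min(th,75)],.01,quat(np.radians(74.9-th))); s=state()
    print(th,s["time"],s["ee_pos"].round(4),s["ft_force"].round(1),s["moment"].round(2),round(s["finger_gap"],4))
    if abs(s["moment"][2])>.8 or abs(s["ft_force"][2])>25: break
```

```text
90 18.3 [0.5789 0.0148 0.074 ] [5.3 0.4 5.5] [-0.05 -0.9   0.34] 0.0118
82 18.5917 [0.5787 0.015  0.074 ] [3.3 0.4 5.8] [ 0.03 -0.73  0.2 ] 0.0119
74 18.8833 [0.5789 0.015  0.0741] [4.3 0.9 6.6] [ 0.19 -1.03 -0.01] 0.0116
64 19.2083 [0.5783 0.0153 0.0757] [2.8 1.  7.3] [ 0.4  -0.43  0.14] 0.012
54 19.5333 [0.5782 0.0156 0.0771] [2.8 1.6 6.7] [ 0.54 -0.5   0.05] 0.0115
44 19.8583 [0.5779 0.0157 0.0785] [2.  2.5 6.8] [ 0.61 -0.32  0.19] 0.0119
34 20.1833 [0.5778 0.0154 0.0801] [1.5 1.7 6. ] [ 0.52 -0.24  0.14] 0.0117
24 20.5083 [0.5778 0.0151 0.0815] [0.9 2.2 5.3] [ 0.34 -0.28  0.11] 0.0116
14 20.8333 [0.5777 0.0149 0.0831] [1.  1.  5.4] [ 0.23 -0.18  0.13] 0.0118
7 21.1083 [0.5777 0.0151 0.084 ] [0.1 1.2 4.7] [ 0.37 -0.02 -0.04] 0.0121
0 21.3833 [0.5779 0.0147 0.0852] [-0.8  1.4  3.1] [0.15 0.09 0.03] 0.0119
```

Run:
```python
from h import *
from bench import *
x,y=.578,.0150
for z in (.087,.089,.092,.097):
    move_l([x,y,z],.03); s=state();print(z,s["ft_force"].round(1),s["moment"].round(2))
    if abs(s["ft_force"][2])>10: raise SystemExit("stuck")
move_l([x,y,.15],.12)
a=np.radians(11.8);p=np.array([.5399,-.2803])-.05*np.array([np.cos(a),np.sin(a)])
q=quat(np.radians(74.9))
print(inverse_kinematics([*p,.15],q))
move_l([*p,.15],.2,q); move_l([*p,.085],.1); hold(.1)
s=state();print(p,s["time"],s["ee_pos"],s["finger_gap"])
r=lambda c,w,h:cv2.resize(c,(w,h),interpolation=cv2.INTER_CUBIC)
A=get_image("scene")["frame"][80:200,110:270];B=get_image("wrist")["frame"];
cv2.imwrite("pics/tr.png",np.hstack([r(A,480,360),r(B[150:384,60:452] if 0 else B,320,240) if 0 else r(B,320,360)]))
```

```text
0.087 [ 1.2 -0.1 -1.1] [-0.06 -0.3   0.05]
0.089 [-0.4 -0.2 -1.8] [-0.06 -0.18 -0.03]
0.092 [ 0.6 -1.4 -1. ] [ 0.01 -0.1   0.01]
0.097 [-0.7  0.4 -1.9] [ 0.04 -0.14 -0.02]
[-5.93967748e-01  1.05286278e-02  1.45633535e+00 -4.44089210e-16
  1.67472867e+00 -1.90121936e+00]
[ 0.49095663 -0.2905248 ] 25.6833 [ 0.49148445 -0.29088708  0.08620941] 0.011880247493076949
```

View pics/tr.png

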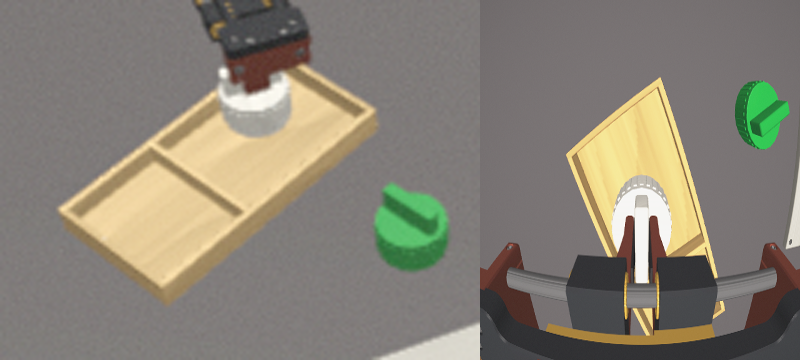

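The cap came off freely and hangs over the large compartment (left part at (255,105), clear of the cross wall at (200,180)). Now I lower it until it touches the floor.

Run:
```python
from h import *
from bench import *
p=np.array([.49096,-.29052])
move_l([*p,.058],.08)
for z in np.arange(.0565,.0455,-.001):
    move_l([*p,z],.03); s=state()
    if s["ft_force"][2]>2.5: break
print(z,s["ee_pos"],s["ft_force"].round(1))
gripper_open(); hold(.2); s=state(); print(s["ft_force"].round(1),s["finger_gap"])
move_l([*p,.13],.12); move_l([.43,-.40,.2],.25); hold(.5)
s=state();print(s["time"],s["ft_force"].round(1))
t=get_image("top");c=get_image("scene")
for n,uv in []: pass
r=lambda c,w,h:cv2.resize(c,(w,h),interpolation=cv2.INTER_CUBIC)
cv2.imwrite("pics/fin.png",np.hstack([r(c["frame"],480,360),r(t["frame"][110:260,280:413],320,360)]))
```

```text
0.048499999999999995 [ 0.49118929 -0.29062055  0.04995338] [-2.5  2.6  7.1]
[-0.3 -0.4 -0.1] 0.0880319042578391
32.0083 [-0.   0.8 -0.4]
```

View pics/fin.png

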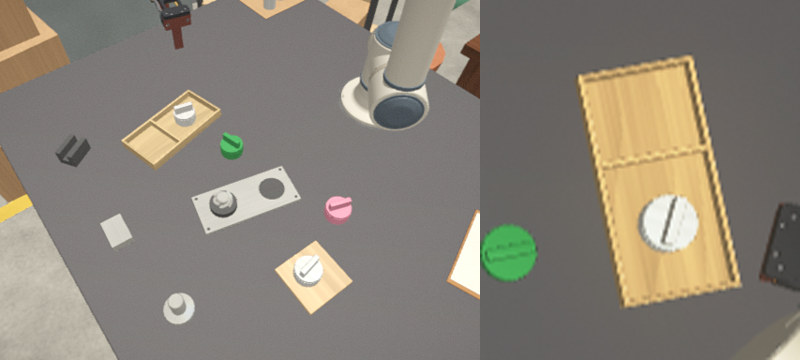

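The cap stands upright in the large compartment, at (184,113) in the left view and (670,222) in the right. The waiting cap hasn't moved from its board at (308,269), and the arm is clear.

```bash
python3 -c "
from bench import *
print(job_done())"
```

```text
the job is handed in; nothing more can be done
None
```

The cap on the gauge's plate turned fully home, so I stood it in the large compartment of the tray and handed the job in at about 32 s.

- **Screwing down:** I started it on the plug with its bar in line with the plate, and it stopped at the expected height. It ran past the 45° where a shallow cap jams. The tool sank about 11.3 mm in all, and the torque rose to 0.56 Nm at about 95°.
- **Coming off:** It unscrewed and lifted off without resistance.
- **Last checks:** The final pictures show it upright on the large compartment's floor, the waiting cap still on its board and the arm clear. The forces I read stayed at or below about 10 N.
- **Disagreements:** The turn went tight a few degrees later than the stated 87°. The measured sink was slightly under 12 mm, and the two-view heights came out 3–4 mm below the text's. None of this changes the result.

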